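# Wedge the rocking bur chest until it stands firm

## Robot

A 6-joint arm with a two-finger parallel gripper is mounted at the origin on a cart in front of the work surface, level with it; the furniture and walls round the work are solid. World frame = base frame: x ahead of the robot, y to its left, z up, the work surface at z = 0. Lengths are in m, angles in rad, forces in N, time in s.
With the tool pointing down it reaches from about 0.25 to 0.8 m from the base axis. Payload 3.9 kg.
Tool frame: the origin (TCP) lies between the finger pads, 19 mm behind the fingertips; this is the grasp point; z points along the fingers, y is the line along which they close (so a half turn about z gives the same grasp; the last joint's range is limited). The gripper opens to 85 mm and grips with 20 to 120 N. Pads are 22 mm wide; open, the fingers measure 114 mm over their backs; the gripper's body (76 mm by 85 mm) begins 54 mm behind the grasp point. The pads swing forward as they close: fully open they stand 13 mm farther back than shut.
Start: joints at [-1.228, 0.26, -0.138, 1.173, 0, 1.571], TCP at [0.176, -0.494, 0.25] pointing down, gripper open.
Joint ranges: [-2.78, 2.78], [-0.83, 1.72], [-1.28, 1.37], [-1.9, 2.12], [-1.57, 1.48], [-3.14, 3.14]. Speed limits (rad/s): [2.57, 2.57, 3.14, 3.14, 3.14, 3.14].

## Interface

Orientations are given as a unit quaternion [x, y, z, w].
In Python, from plant import bot gives the robot as it stands. The module is installed in compiled form; this text tells all that it offers. Calls block until the motion is done:
- bot.goto(position, orientation): joint-space move of the TCP to a pose.
- bot.move_straight(position, rot=None, feed=0.15, stop_force=None): straight line of the TCP; rot=None keeps the orientation; feed is the mean speed in m/s. With stop_force (N) it stops when the force on the tool has changed by that much, and returns True; else False.
- bot.move_joints(angles): joint-space move.
- bot.gripper_to(opening, force=None): opening from 0.0 (shut) to 1.0 (fully open); force is the grip in N (None keeps the last); returns when the fingers have stopped.
- bot.pause(seconds).
- bot.solve_ik(position, orientation): joint angles nearest the present ones, or None.
- bot.sense(): the state.
- bot.grab_frame(name): name is "side" or "top" or "wrist"; returns a dict with "frame" (384x512x3 uint8, blue, green, red), "depth" (384x512 float32, m along the optical axis (not along the pixel's ray), 0 where there is no reading), "fx", "fy", "cx", "cy" (pixels), "rvec" (rotation vector, rad) and "tvec" (3), from world to camera coordinates, as OpenCV has them; the wrist camera has in their place "T_tool_cam" (4x4, takes a point from camera to tool coordinates, whose origin is the TCP and whose axes are the flange's). Camera axes: x right, y down, z forward; pixel columns grow to the right and rows downward; lengths in m; the calibration is good to about 2 mm. A picture is of the moment at which its call begins: read the wrist's pose just before it.
A pose or a line that the arm cannot do raises bot.IKError and nothing moves.
- bot.finish_job(): hands the job in; it is judged then, once.
The state is a dict: "t": time; "joint_pos": joint angles; "qd": joint speeds; "effort": joint torques, N m; "ee_pos": TCP position; "tcp_rot": TCP orientation; "force": force on the tool from outside, world axes, zero at the start; "moment": the same for the moment, N m; "gripper_width": opening from 0.0 (shut) to 1.0 (fully open); "grip_force": force on a finger pad.
Only numpy, scipy, OpenCV 4.12 (cv2) and the standard library are available. Lean on these libraries where they do the work, as an engineer would, in place of code of your own. Each camera call takes 0.05 s, during which the arm holds its last target. There are 200 camera calls.

## Task

The small green drawer chest rocks because the wooden pad under one of its two front feet is missing. Push the yellow wedge, thin end first, squarely under that hanging foot until the chest no longer rocks but still stands level, then press down firmly on top of the chest over that foot to feel that it stands firm, and leave the wedge there. Use only the fingertips or the outside of the fingers: do not grip, lift or carry anything, do not shove the chest off its place, and leave the other things alone.

Things in the scene. Friction and masses are not known exactly. Their poses are not given: they have to be found in the camera images.
- chest: low green steel drawer chest, grey drawer fronts to the robot, black mat on top: 130 (x) x 150 (y) x 42 mm on four black feet 8 mm high, 14 mm across, at x = +-50, y = +-55 mm; 50 mm high in all. Origin: middle of the feet's undersides; x to its back, y left. About 2 kg, heavier at the back. Loose on three pads, level at the start; 2 to 5 N down over the hanging foot rocks it
- pads: two fixed round light wooden pads, 28 mm across, under the back feet. Origin midway between the four feet, axes as the chest's at the start. All three pads stand equally high above the worktop, 6 to 9.5 mm, different each time
- front_pad: fixed round wooden pad, 28 mm across, under the front foot that is not hanging; origin at its centre. It may be the left or the right one
- empty_spot: point (nothing is seen there) straight below the middle of the hanging front foot, left or right, where the fourth pad is missing; the gap from worktop to foot is the pads' height, 6 to 9.5 mm. Only its x and y count
- wedge: loose yellow wedge, black ribs near its thick end: 90 mm long, 34 mm wide, 13 mm thick at the back, 3 mm at the thin end, about 80 g. Origin: centre of its underside; x to the thin end; centre of mass 9 mm behind. It slides at under 1 N; on meeting the foot the push grows past 5 N within a few mm; at 10 to 20 N it starts to lift the corner or shove the chest. It stays put when left
- wedge_tip (a point): middle of the wedge's thin end, 45 mm ahead of its origin
- wedge_back (a point): middle of the wedge's upright back face, 13 mm high and 34 mm wide, 45 mm behind its origin
- emery_block: small red-brown emery block, 14 x 40 x 12 mm, a bystander to the right
- flux_jar: small black open flux jar, 27 mm across, 10 mm high, a bystander near the front edge
- ring_3: copper ring, 21 mm across, 4 mm high, a bystander near the front edge
- wax_block: green wax block, 24 x 45 x 41 mm, a bystander behind the chest
- file_half: needle file with a wooden handle, 162 mm long, 12 mm thick, a bystander on the right

How it is judged:
By the outcome, as a careful person would: the job done as asked, in the order asked, and still so for the second after the job is handed in, with the robot touching nothing.
It also fails if it takes over 61 s, if anything falls off the work surface, if the arm or the gripper's body presses on something with over 40 N, if the wrist force passes 120 N, or if a joint passes its speed limit or range.

## Working session

There is one attempt and no reset: what is moved stays moved. The work goes in short steps, each a Python script; the robot and the scene stay as the last script left them, time stands still between calls to the robot, and variables do not carry over. Pictures are saved under pics/ and viewed, at most 10 in all, crops included, and the job is handed in when it is done.

```bash
mkdir -p pics; cat > h.py <<'E'
import numpy as np, cv2, pickle
from plant import bot
def grab(name,fn):
    s=bot.sense(); f=bot.grab_frame(name); f['ee']=s['ee_pos']; f['q']=s['tcp_rot']
    pickle.dump(f,open(f'pics/{fn}.pkl','wb')); cv2.imwrite(f'pics/{fn}.png',f['frame']); return f
def load(fn): return pickle.load(open(f'pics/{fn}.pkl','rb'))
def cam(f):
    from scipy.spatial.transform import Rotation as R
    if 'T_tool_cam' in f:
        T=np.eye(4);T[:3,:3]=R.from_quat(f['q']).as_matrix();T[:3,3]=f['ee'];T=T@np.array(f['T_tool_cam']);return T[:3,:3],T[:3,3]
    Rm=cv2.Rodrigues(np.array(f['rvec'],float))[0];t=np.array(f['tvec'],float).ravel();return Rm.T,-Rm.T@t
def ray(f,u,v):
    Rm,c=cam(f);return c,Rm@np.array([(u-f['cx'])/f['fx'],(v-f['cy'])/f['fy'],1])
def onz(f,u,v,z):
    c,d=ray(f,u,v);return c+d*(z-c[2])/d[2]
def dep(f,u,v):
    c,d=ray(f,u,v);return c+d*f['depth'][int(round(v)),int(round(u))]
def proj(f,p):
    Rm,c=cam(f);q=Rm.T@(np.array(p)-c);return np.array([f['fx']*q[0]/q[2]+f['cx'],f['fy']*q[1]/q[2]+f['cy']])
E
python3 - <<'E'
from h import *
a=grab('top','top0');b=grab('side','side0')
for f in(a,b): print(cam(f)[1],cam(f)[0][:,2],f['fx'])
cv2.imwrite('pics/both.png',cv2.resize(np.hstack([a['frame'],b['frame']]),(800,300)))
print(bot.sense())
E
```

```text
[ 0.47024062 -0.30235581  0.95895888] [ 0.1181697   0.00383939 -0.99298599] 456.81693386724186
[ 0.22889889 -0.87868219  0.60541226] [ 0.4203675   0.64176298 -0.64142922] 408.0015948784533
{'t': 0.1, 'joint_pos': array([-1.22797506e+00,  2.60624454e-01, -1.39247732e-01,  1.17271550e+00,
        1.37023986e-05,  1.57081557e+00]), 'qd': array([ 0.0015296 , -0.00155931,  0.00381351,  0.00073032,  0.00086144,
        0.00061558]), 'effort': array([ 1.45247986e-05, -4.06508195e+01,  2.54526812e+01,  1.01389640e-02,
        6.13977340e-05,  1.25463160e-06]), 'ee_pos': array([ 0.17628219, -0.49389383,  0.24924201]), 'tcp_rot': array([ 9.85346379e-01,  1.70562925e-01, -1.46035902e-04, -8.83720189e-04]), 'force': array([-0.38623484, -0.07831062, -0.03249524]), 'moment': array([-0.04074282,  0.03620807,  0.02195473]), 'grip_force': 0.0, 'gripper_width': 1.0020957577883596}
```

View pics/both.png

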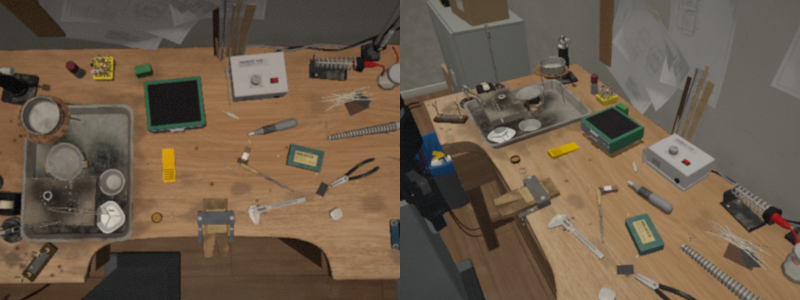

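```bash
python3 - <<'E'
from h import *
a=load('top0')['frame'];b=load('side0')['frame']
print(a.shape)
A=cv2.resize(a[90:240,170:280],None,fx=4,fy=4,interpolation=3)
B=cv2.resize(b[130:230,180:340],None,fx=5,fy=5,interpolation=3)
cv2.imwrite('pics/a.png',A);cv2.imwrite('pics/b.png',B)
E
```

```text
(384, 512, 3)
```

View pics/a.png

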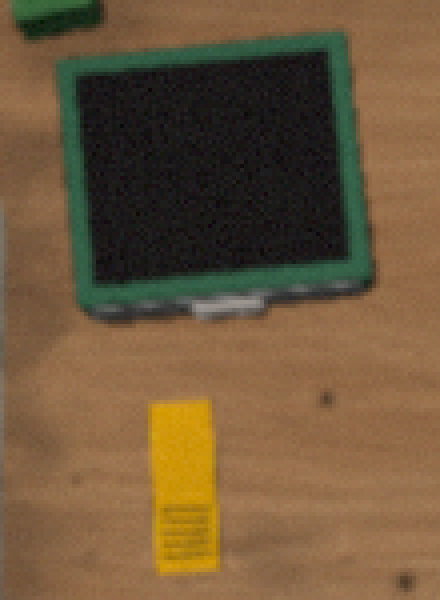

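View pics/b.png

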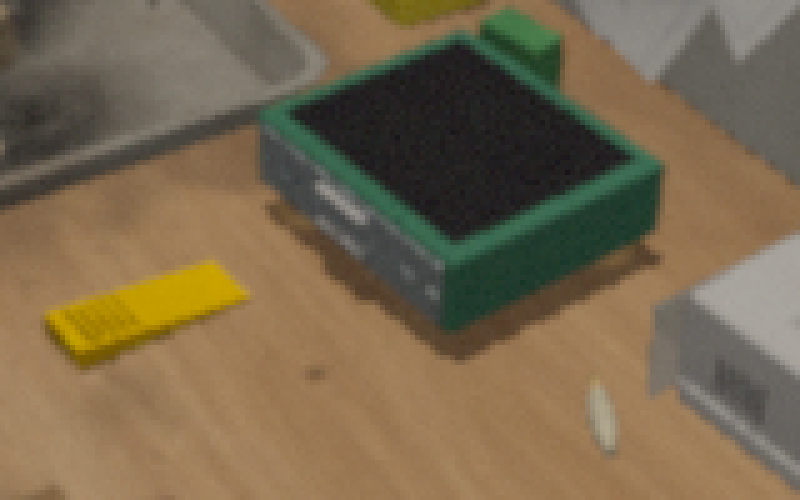

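```bash
python3 - <<'E'
from h import *
f=load('top0')
o=lambda u,v:(170+(u+.5)/4-.5,90+(v+.5)/4-.5)
for n,u,v,z in [('BL',57,60,.057),('BR',347,35,.057),('FR',372,278,.057),('FL',80,303,.057),('wTL',150,402,.003),('wTR',212,400,.003),('wBR',220,571,.013),('wBL',158,574,.013)]:
    print(n,onz(f,*o(u,v),z).round(4))
for n,u,v in [('chest',200,150),('w',180,450),('table',250,450),('wback',190,560)]:print(n,dep(f,*o(u,v)).round(4))
g=load('side0'); p=lambda u,v:(180+(u+.5)/5-.5,130+(v+.5)/5-.5)
for n,u,v,z in [('FL',262,113,.057),('FR',446,252,.057),('BR',660,170,.057),('wTL',215,262,.003),('wTR',248,295,.003),('wBR',80,355,.013),('wBL',47,318,.013),('FRbase',446,330,.0157)]:
    print(n,onz(g,*p(u,v),z).round(4))
for n,u,v in [('chest',480,150),('table',300,430)]:print(n,dep(g,*p(u,v)).round(4))
print(np.array(bot.grab_frame('wrist')['T_tool_cam']).round(3))
E
```

```text
BL [ 0.7488 -0.1483  0.057 ]
BR [ 0.7596 -0.2959  0.057 ]
FR [ 0.634  -0.3068  0.057 ]
FL [ 0.6235 -0.1605  0.057 ]
wTL [ 0.5793 -0.1891  0.003 ]
wTR [ 0.5799 -0.2218  0.003 ]
wBR [ 0.49   -0.2264  0.013 ]
wBL [ 0.4889 -0.1944  0.013 ]
chest [ 0.7009 -0.2208  0.0568]
w [ 0.5534 -0.2052  0.0064]
table [ 0.5538 -0.2412 -0.004 ]
wback [ 0.4959 -0.2107  0.0106]
FL [ 0.621  -0.1627  0.057 ]
FR [ 0.6362 -0.2989  0.057 ]
BR [ 0.7553 -0.2988  0.057 ]
wTL [ 0.5776 -0.1909  0.003 ]
wTR [ 0.5788 -0.2209  0.003 ]
wBR [ 0.4886 -0.23    0.013 ]
wBL [ 0.4871 -0.1989  0.013 ]
FRbase [ 0.6351 -0.3029  0.0157]
chest [ 0.6914 -0.2444  0.0588]
table [ 0.2289 -0.8787  0.6054]
[[ 0.001 -0.957 -0.29   0.073]
 [ 1.     0.001  0.001  0.   ]
 [-0.    -0.29   0.957 -0.123]
 [ 0.     0.     0.     1.   ]]
```

```bash
python3 - <<'E'
from h import *
from scipy.spatial.transform import Rotation as R
bot.gripper_to(0.0)
done=False
for zc in (.14,.17,.2):
  for p in (12,20,30,40):
    for roll in (0,180,90,-90):
      z=np.array([np.cos(np.radians(p)),0,-np.sin(np.radians(p))]); y0=np.array([0,1.,0]); x0=np.cross(y0,z)
      Rm=R.from_matrix(np.c_[x0,y0,z])*R.from_euler('z',roll,degrees=True)
      T=np.array(load_T) if 0 else None
      M=Rm.as_matrix(); tc=np.array([.073,0,-.123])
      for xc in (.40,.36,.44):
        tcp=np.array([xc,-.22,zc])-M@tc
        q=bot.solve_ik(tcp,Rm.as_quat())
        if q is not None: print(zc,p,roll,xc,tcp.round(3),np.round(q,2))
E
```

```text
0.14 12 90 0.44 [ 0.56  -0.293  0.114] [-0.84  0.91 -1.26 -1.86  0.81  1.35]
0.14 20 0 0.44 [ 0.581 -0.22   0.167] [-0.64  0.52 -1.26 -1.36  0.59 -0.25]
0.14 20 90 0.4 [ 0.516 -0.293  0.098] [-0.9   0.74 -1.28 -1.49  0.83  1.16]
0.14 20 90 0.44 [ 0.556 -0.293  0.098] [-0.82  0.74 -1.22 -1.46  0.76  1.22]
0.14 30 0 0.4 [ 0.543 -0.22   0.142] [-0.66  0.36 -1.21 -0.94  0.56 -0.37]
0.14 30 0 0.36 [ 0.503 -0.22   0.142] [-0.74  0.33 -1.27 -0.94  0.62 -0.43]
0.14 30 0 0.44 [ 0.583 -0.22   0.142] [-0.6   0.38 -1.14 -0.91  0.51 -0.33]
0.14 30 90 0.4 [ 0.507 -0.293  0.079] [-0.87  0.55 -1.19 -1.01  0.73  1.03]
0.14 30 90 0.36 [ 0.467 -0.293  0.079] [-0.96  0.54 -1.23 -0.98  0.79  0.95]
0.14 30 90 0.44 [ 0.547 -0.293  0.079] [-0.8   0.57 -1.13 -1.01  0.67  1.1 ]
0.14 40 0 0.4 [ 0.541 -0.22   0.117] [-0.62  0.28 -1.08 -0.57  0.46 -0.43]
0.14 40 0 0.36 [ 0.501 -0.22   0.117] [-0.68  0.25 -1.15 -0.57  0.51 -0.48]
0.14 40 0 0.44 [ 0.581 -0.22   0.117] [-0.56  0.32 -1.01 -0.55  0.42 -0.38]
0.14 40 90 0.4 [ 0.494 -0.293  0.061] [-0.84  0.44 -1.09 -0.63  0.61  0.95]
0.14 40 90 0.36 [ 0.454 -0.293  0.
[... 2457 characters left out ...]
 -0.77  0.67  1.1 ]
0.2 40 0 0.4 [ 0.541 -0.22   0.177] [-0.62  0.13 -0.99 -0.33  0.46 -0.43]
0.2 40 0 0.36 [ 0.501 -0.22   0.177] [-0.68  0.08 -1.05 -0.31  0.51 -0.48]
0.2 40 0 0.44 [ 0.581 -0.22   0.177] [-0.56  0.18 -0.93 -0.33  0.42 -0.38]
0.2 40 180 0.44 [ 0.487 -0.22   0.065] [-0.71  0.41 -1.24 -0.81  0.52  2.64]
0.2 40 90 0.4 [ 0.494 -0.293  0.121] [-0.84  0.28 -1.02 -0.4   0.61  0.95]
0.2 40 90 0.36 [ 0.454 -0.293  0.121] [-0.92  0.24 -1.06 -0.36  0.66  0.87]
0.2 40 90 0.44 [ 0.534 -0.293  0.121] [-0.77  0.31 -0.97 -0.41  0.56  1.01]
0.2 40 -90 0.4 [ 0.494 -0.147  0.121] [-0.51  0.19 -1.26 -0.69  0.38 -1.92]
0.2 40 -90 0.44 [ 0.534 -0.147  0.121] [-0.45  0.23 -1.19 -0.67  0.34 -1.87]
```

```bash
python3 - <<'E'
from h import *
from scipy.spatial.transform import Rotation as R
p=np.radians(40);z=np.array([np.cos(p),0,-np.sin(p)]);y0=np.array([0,1.,0]);M=np.c_[np.cross(y0,z),y0,z]
tcp=np.array([.38,-.22,.14])-M@np.array([.073,0,-.123])
q=R.from_matrix(M).as_quat()
bot.goto(tcp+[0,0,.06],q); bot.goto(tcp,q)
s=bot.sense();print(s['t'],s['ee_pos'],s['force'])
f=grab('wrist','w1')
c=np.array([.6915,-.228])
for n,x,y in[('L',-.05,.055),('R',-.05,-.055)]:
  a=np.radians(4.6);P=c+[x*np.cos(a)-y*np.sin(a),x*np.sin(a)+y*np.cos(a)];print(n,P,proj(f,[*P,.004]))
E
```

```text
3.025 [ 0.52038742 -0.21982972  0.1153113 ] [0.76071254 0.29213633 0.93781062]
L [ 0.63725012 -0.17718711] [297.37952441 165.74939944]
R [ 0.646072   -0.28683278] [179.84577746 170.28308956]
```

View pics/w1.png

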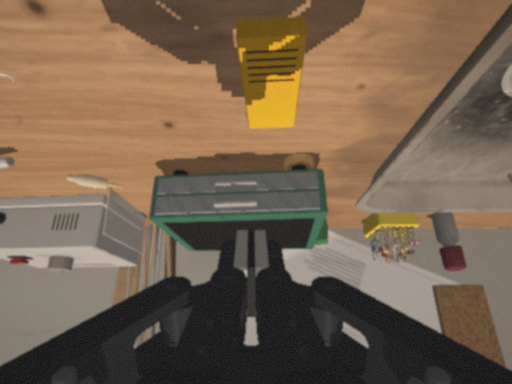

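```bash
python3 - <<'E'
from h import *
a=load('w1')['frame'][90:240,140:340]
cv2.imwrite('pics/w1c.png',cv2.resize(cv2.convertScaleAbs(a,alpha=1.8),None,fx=4,fy=4,interpolation=3))
E
```

```text
(no output)
```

View pics/w1c.png

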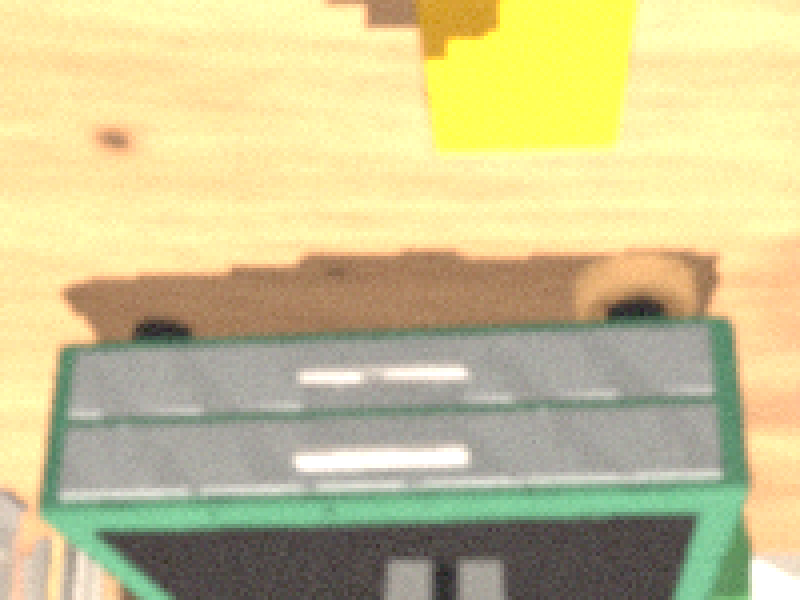

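```bash
python3 - <<'E'
from h import *
f=load('w1');p=lambda u,v:(140+(u+.5)/4-.5,90+(v+.5)/4-.5)
for h in(.006,.0078,.0095):
  print(h,'Rfoot front',onz(f,*p(162,321),h),'l/r',onz(f,*p(190,328),h)[1],onz(f,*p(135,330),h)[1],'Lfoot front',onz(f,*p(636,300),h),'body FR',onz(f,*p(65,346),h+.008),'FL',onz(f,*p(727,320),h+.008))
print('pad front bottom',onz(f,*p(637,253),0),'sides',onz(f,*p(575,292),.007),onz(f,*p(702,290),.007))
print('wedge tip',onz(f,*p(438,151),.002),onz(f,*p(617,147),.002))
print('wedge back',onz(f,237,21,.013),onz(f,306,20,.013))
E
```

```text
0.006 Rfoot front [ 0.64123022 -0.28541269  0.006     ] l/r -0.27960434832842807 -0.2927070945404466 Lfoot front [ 0.63119463 -0.17700956  0.006     ] body FR [ 0.63780184 -0.30600041  0.014     ] FL [ 0.62533072 -0.15850325  0.014     ]
0.0078 Rfoot front [ 0.63764255 -0.28452814  0.0078    ] l/r -0.278798889923138 -0.2917232161383714 Lfoot front [ 0.62774362 -0.17760114  0.0078    ] body FR [ 0.63403275 -0.30476048  0.0158    ] FL [ 0.62174239 -0.15940117  0.0158    ]
0.0095 Rfoot front [ 0.6342542  -0.28369273  0.0095    ] l/r -0.2780381792070308 -0.2907939976475226 Lfoot front [ 0.62448433 -0.17815985  0.0095    ] body FR [ 0.63047305 -0.30358943  0.0175    ] FL [ 0.61835341 -0.1602492   0.0175    ]
pad front bottom [ 0.62053718 -0.17789771  0.        ] sides [ 0.62542687 -0.19129408  0.007     ] [ 0.62460535 -0.16350338  0.007     ]
wedge tip [ 0.57844253 -0.22123211  0.002     ] [ 0.57723781 -0.18780488  0.002     ]
wedge back [ 0.47877219 -0.22625914  0.013     ] [ 0.47830755 -0.19538714  0.013     ]
```

```bash
cat >> h.py <<'E'
from scipy.spatial.transform import Rotation as R
F=np.array([.645,-.2855]);yaw=np.radians(5)
U=np.array([np.cos(yaw),np.sin(yaw)]);N=np.array([-U[1],U[0]])
def P(s,n,z): return np.array([*(F+U*s+N*n),z])
def down(ang): # tool y axis along angle ang (rad, world), pointing down
    y=np.array([np.cos(ang),np.sin(ang),0]);z=np.array([0,0,-1.]);return R.from_matrix(np.c_[np.cross(y,z),y,z]).as_quat()
E
python3 - <<'E'
from h import *
for a in (yaw,yaw+np.pi):
  print([np.round(q,2) if q is not None else None for q in(bot.solve_ik(P(-.113,n,.022),down(a)) for n in(.128,.028))])
for a in (yaw+np.pi/2,yaw-np.pi/2):
  print([np.round(q,2) if q is not None else None for q in(bot.solve_ik(P(s,0,.022),down(a)) for s in(-.2,-.05))])
E
```

```text
[array([-0.31,  0.49, -0.44,  0.64,  0.  ,  1.17]), array([-0.47,  0.55, -0.32,  0.7 ,  0.  ,  1.02])]
[array([-0.31,  0.49, -0.44,  0.64,  0.  , -1.97]), array([-0.47,  0.55, -0.32,  0.7 ,  0.  , -2.13])]
[array([-0.6 ,  0.48, -0.46,  0.63,  0.  , -0.68]), array([-0.45,  0.65, -0.12,  0.8 ,  0.  , -0.54])]
[array([-0.6 ,  0.48, -0.46,  0.63,  0.  ,  2.46]), array([-0.45,  0.65, -0.12,  0.8 ,  0.  ,  2.6 ])]
```

```bash
python3 - <<'E'
from h import *
q=down(yaw)
bot.gripper_to(0.5)
bot.goto(P(-.113,.131,.12),q)
bot.move_straight(P(-.113,.131,.045),feed=.1)
hit=bot.move_straight(P(-.113,.131,.012),feed=.02,stop_force=3)
s=bot.sense();print(hit,s['ee_pos'],s['force'],s['gripper_width'])
z=s['ee_pos'][2]+.0015
bot.move_straight(P(-.113,.131,z),feed=.02)
f=grab('wrist','w2')
hit=bot.move_straight(P(-.113,.030,z),feed=.04,stop_force=6)
s=bot.sense();print(hit,s['t'],s['ee_pos'],s['force'])
t=grab('top','t2');w=grab('wrist','w3')
cv2.imwrite('pics/c2.png',np.hstack([cv2.resize(t['frame'][90:265,170:290],(411,600)),cv2.resize(w['frame'],(389,600))]))
E
```

```text
True [ 0.52091832 -0.16484324  0.01687981] [-1.29740998  0.33021184  4.9606479 ] 0.49948541575798494
False 10.1667 [ 0.52979217 -0.2653974   0.01837884] [-0.65351622 -0.30633003 -0.19810675]
```

View pics/c2.png

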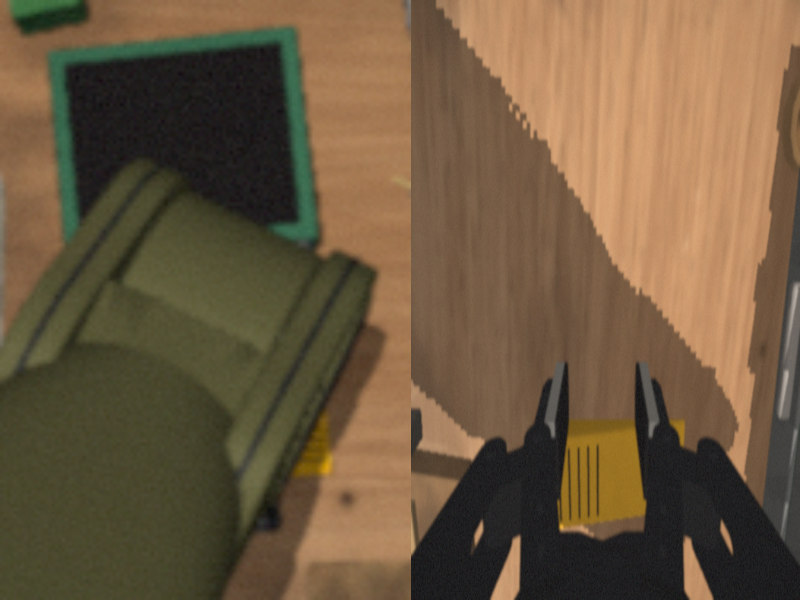

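```bash
cat >> h.py <<'E'
from scipy.optimize import minimize
def wverts(x,y,a):
    V=[[sx*.045,sy*.017,z] for sx,zt in((-1,.013),(1,.003)) for sy in(-1,1) for z in(0,zt)]
    return [[x+v[0]*np.cos(a)-v[1]*np.sin(a),y+v[0]*np.sin(a)+v[1]*np.cos(a),v[2]] for v in V]
def fitw(f,g,near=None):
    h=cv2.cvtColor(f['frame'],cv2.COLOR_BGR2HSV);m=((abs(h[...,0].astype(int)-24)<6)&(h[...,1]>190)&(h[...,2]>50)).astype(np.uint8)
    g=np.array(g,float)
    def hull(p): return cv2.convexHull(np.array([proj(f,v) for v in wverts(*p)],np.float32))
    roi=np.zeros_like(m);cv2.fillConvexPoly(roi,hull(g).astype(np.int32),1);roi=cv2.dilate(roi,np.ones((41,41)));m=m*roi
    S=4;M=cv2.resize(m,None,fx=S,fy=S,interpolation=1)
    def c(p):
        I=np.zeros_like(M);cv2.fillConvexPoly(I,np.round((hull(p)+.5)*S*16).astype(np.int32),1,shift=4)
        return -(I&M).sum()/max(1,(I|M).sum())
    r=minimize(c,g,method='Nelder-Mead',options=dict(initial_simplex=[g,g+[.01,0,0],g+[0,.01,0],g+[0,0,.08]],xatol=1e-4,fatol=1e-4))
    return r.x,-r.fun,int(m.sum())
def rel(p): # in foot/chest frame: s of tip, n of tip, n of back, yaw diff deg
    c=np.array(p[:2]);d=np.array([np.cos(p[2]),np.sin(p[2])]);t=c+.045*d-F;b=c-.045*d-F
    return np.round([t@U*1e3,t@N*1e3,b@U*1e3,b@N*1e3,np.degrees(p[2]-yaw)],1)
def look(y=-.285,name='look',xc=.38):
    p=np.radians(40);z=np.array([np.cos(p),0,-np.sin(p)]);y0=np.array([0,1.,0]);M=np.c_[np.cross(y0,z),y0,z]
    tcp=np.array([xc,y,.14])-M@np.array([.073,0,-.123])
    bot.goto(tcp,R.from_matrix(M).as_quat());return grab('wrist',name)
E
python3 - <<'E'
from h import *
for n in('top0','side0','w1'): p,i,k=fitw(load(n),[.534,-.208,.066]);print(n,p,i,k)
s=bot.sense()['ee_pos']
bot.move_straight(s+np.append(N*.012,.0),feed=.08)
bot.move_straight(s+np.append(N*.012,.10),feed=.15)
f=look(name='w4');grab('side','s4');grab('top','t4')
for n in('w4','t4','s4'):
  p,i,k=fitw(load(n),[.534,-.294,.087]);print(n,p,i,k,rel(p))
print(bot.sense()['t'])
cv2.imwrite('pics/c4.png',cv2.resize(f['frame'][60:260,100:370],None,fx=2.9,fy=2.9,interpolation=3))
E
```

```text
top0 [ 0.55177778 -0.16244444 -0.14733333] -0.0 672
side0 [ 0.55498765 -0.16034568 -0.24017284] -0.0 404
w1 [ 0.494 -0.168  0.146] -0.0 4406
w4 [ 0.494 -0.254  0.167] -0.0 4830 [-102.8   48.1 -192.5   41.     4.6]
t4 [ 0.494 -0.254  0.167] -0.0 635 [-102.8   48.1 -192.5   41.     4.6]
s4 [ 0.46733333 -0.25733333  0.30033333] -0.0 490 [-130.6   53.1 -218.5   34.    12.2]
12.9583h.py:38: RuntimeWarning: overflow encountered in scalar negative
  return -(I&M).sum()/max(1,(I|M).sum())
```

View pics/c4.png

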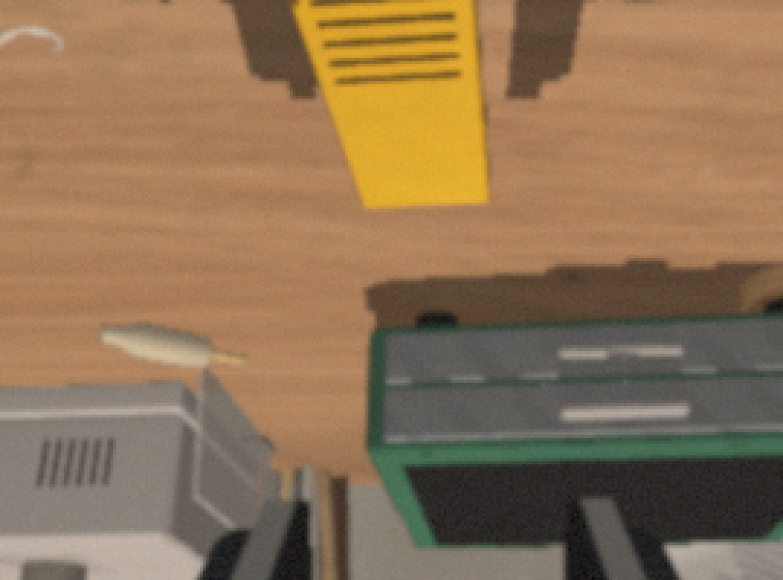

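```bash
sed -i 's/return -(I&M).sum()/return -float((I\&M).sum())/' h.py; python3 - <<'E'
from h import *
for n in('top0','side0','w1'): p,i,k=fitw(load(n),[.534,-.208,.066]);print(n,p,i,k)
for n in('w4','t4','s4'):
  p,i,k=fitw(load(n),[.534,-.294,.087]);print(n,p,i,k,rel(p))
f=load('w4');o=lambda u,v:(100+(u+.5)/2.9-.5,60+(v+.5)/2.9-.5)
print('foot front',[onz(f,*o(438,313),h) for h in(.006,.0078,.0095)])
E
```

```text
top0 [ 0.5350435  -0.20702934  0.06185378] 0.9098642378415536 672
side0 [ 0.53399661 -0.20536418  0.06777343] 0.8504375497215593 404
w1 [ 0.53344907 -0.2079063   0.06194906] 0.6388708416899711 4406
w4 [ 0.54148516 -0.29257963  0.07680364] 0.7826149885760956 4830 [ -58.7    1.5 -148.7    2.4   -0.6]
t4 [ 0.54263483 -0.29161804  0.07210259] 0.8735229759299781 635 [ -57.5    2.1 -147.5    3.5   -0.9]
s4 [ 0.54152975 -0.29199948  0.0821419 ] 0.8955430150869516 490 [ -58.6    2.3 -148.6    2.8   -0.3]
foot front [array([ 0.64158387, -0.28562975,  0.006     ]), array([ 0.63803111, -0.28563249,  0.0078    ]), array([ 0.63467573, -0.28563508,  0.0095    ])]
```

```bash
python3 - <<'E'
from h import *
q=down(yaw)
bot.goto(P(-.112,.045,.10),q)
bot.move_straight(P(-.112,.045,.0185),feed=.08)
print(bot.move_straight(P(-.112,.0278,.0185),feed=.03,stop_force=6))
bot.move_straight(P(-.112,.045,.0185),feed=.06)
bot.move_straight(P(-.112,.045,.08),feed=.15)
bot.gripper_to(0.0)
q=down(yaw+np.pi/2)
bot.goto(P(-.175,0,.08),q)
for n in('top','side'):
  p,i,k=fitw(grab(n,n+'5'),[.5415,-.294,.08]);print(n,i,rel(p))
hit=bot.move_straight(P(-.175,0,.012),feed=.03,stop_force=3)
s=bot.sense();print(hit,s['t'],s['ee_pos'],s['force'])
bot.move_straight(P(-.175,0,s['ee_pos'][2]+.003),feed=.03)
print(bot.sense()['ee_pos'])
E
```

```text
False
top 0.043424317617866005 [ -31.7  -30.8 -117.7   -4.2  -17.2]
side 0.8736478711162255 [ -58.7    0.5 -148.6   -2.1    1.7]
True 21.15 [ 0.47062089 -0.30073186  0.01877047] [-1.11385002  0.28511183  4.73095213]
[ 0.47086887 -0.30089209  0.02191565]
```

```bash
python3 - <<'E'
from h import *
z=.0218
print(bot.move_straight(P(-.128,0,z),feed=.03,stop_force=5))
f=grab('side','s6');p,i,k=fitw(f,[*(F-U*.073),.087]);print(i,rel(p),bot.sense()['force'])
cv2.imwrite('pics/c6.png',cv2.resize(f['frame'][120:240,180:340],None,fx=5,fy=5,interpolation=3))
E
```

```text
False
0.7556571978815599 [ -27.     1.2 -116.9   -2.6    2.4] [0.5553077  0.40526916 0.23810172]
```

View pics/c6.png

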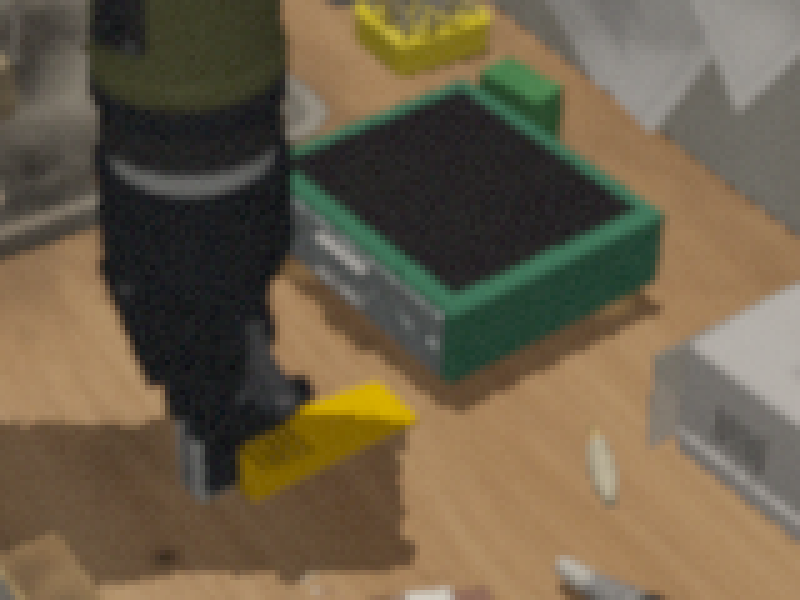

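```bash
python3 - <<'E'
from h import *
f=load('s6');o=lambda u,v:(180+(u+.5)/5-.5,120+(v+.5)/5-.5)
for n,u,v,z in(('tipL',380,381,.003),('tipR',416,416,.003),('backR',248,482,.013),('backRbase',252,502,0)):
  d=onz(f,*o(u,v),z)[:2]-F;print(n,(d@U*1e3).round(1),(d@N*1e3).round(1))
E
```

```text
tipL -26.5 12.5
tipR -28.2 -16.6
backR -119.5 -16.8
backRbase -117.6 -16.5
```

```bash
python3 - <<'E'
from h import *
z=.0218
b=bot.sense()['force']
print(bot.move_straight(P(-.086,0,z),feed=.03,stop_force=6))
s=bot.sense();print(s['t'],(s['ee_pos'][:2]-F)@U,s['force']-b)
hit=bot.move_straight(P(-.045,0,z),feed=.008,stop_force=6.5)
s=bot.sense();print(hit,s['t'],(s['ee_pos'][:2]-F)@U,(s['force']-b)[:2]@U,s['force']-b)
E
```

```text
False
24.75 -0.08595807061476904 [-1.32204691 -0.82942751  0.11520723]
True 27.4333 -0.06719939013337675 -0.7342867756471079 [-0.66720264 -0.79883489 -0.25778384]
```

```bash
python3 - <<'E'
from h import *
z=.0218
hit=False;s0=-.0672
for k in range(12):
    hit=bot.move_straight(P(s0+.0008*(k+1),0,z),feed=.008,stop_force=8)
    s=bot.sense();F_=s['force'];print(hit,round(s['t'],2),((s['ee_pos'][:2]-F)@U*1e3).round(2),F_.round(2))
    if hit or -F_[:2]@U>7: break
E
```

```text
False 27.88 -66.64 [-0.19  0.49 -0.41]
False 28.12 -66.58 [-2.96  0.02  0.07]
False 28.38 -66.13 [-4.34 -0.06  0.29]
False 28.62 -65.83 [-6.38  0.06  2.14]
False 28.88 -65.69 [-7.31 -0.49  3.5 ]
```

```bash
python3 - <<'E'
from h import *
z=.0218;q=down(yaw+np.pi/2)
bot.move_straight(P(-.095,0,z),feed=.05)
bot.move_straight(P(-.11,0,.115),feed=.12)
g=grab('side','s7')
bot.move_straight(P(0,0,.1),feed=.1)
grab('top','t7')
print(bot.move_straight(P(0,0,.083),feed=.04,stop_force=5))
hit=False
hit=bot.move_straight(P(0,0,.06),feed=.008,stop_force=3)
s=bot.sense();print(hit,s['t'],s['ee_pos'],s['force'])
z0=s['ee_pos'][2]
for k in range(10):
    bot.move_straight(P(0,0,z0-.0008*(k+1)),feed=.008,stop_force=20)
    s=bot.sense();print(round(s['t'],2),s['ee_pos'].round(5),s['force'].round(2))
    if s['force'][2]>16: break
f=grab('side','s8')
bot.pause(.3)
print(bot.sense()['force'])
cv2.imwrite('pics/c8.png',np.vstack([cv2.resize(x['frame'][150:230,180:340],None,fx=3.7,fy=3.7,interpolation=3) for x in(g,f)]))
E
```

```text
False
True 33.7583 [ 0.64501521 -0.28551857  0.07596307] [-0.51427054  1.09789153  5.16522657]
34.01 [ 0.64505 -0.28555  0.07596] [-1.21  1.    6.09]
34.26 [ 0.64507 -0.28557  0.0759 ] [-2.96  1.28  9.06]
34.51 [ 0.64507 -0.2856   0.07585] [-3.01  1.54 12.52]
34.76 [ 0.64502 -0.28562  0.07577] [-4.03  0.47 15.99]
35.01 [ 0.64502 -0.28563  0.07568] [-6.52  1.97 18.97]
[-4.6885185   2.17110664 18.62722103]
```

View pics/c8.png

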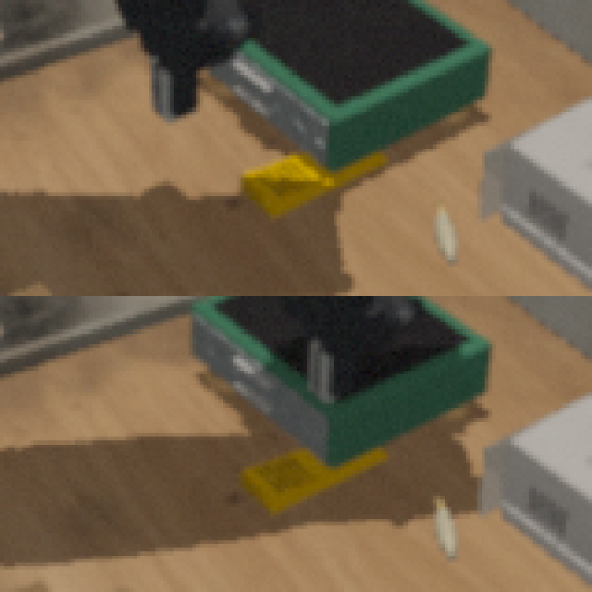

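```bash
python3 - <<'E'
from h import *
bot.move_straight(P(0,0,.10),feed=.08)
bot.move_straight(P(-.1,0,.14),feed=.15)
f=look(name='w9',y=-.285)
s=bot.sense();print(s['t'],s['force'])
cv2.imwrite('pics/c9.png',cv2.resize(f['frame'][40:240,100:370],None,fx=2.9,fy=2.9,interpolation=3))
g=grab('side','s9');d=cv2.absdiff(load('s7')['frame'],g['frame'])
a=load('side0')['frame'][140:200,280:315].astype(int);print(abs(a-g['frame'][140:200,280:315]).mean())
E
```

```text
38.0833 [ 0.36848606 -0.16727795 -0.46846871]
4.20952380952381
```

View pics/c9.png

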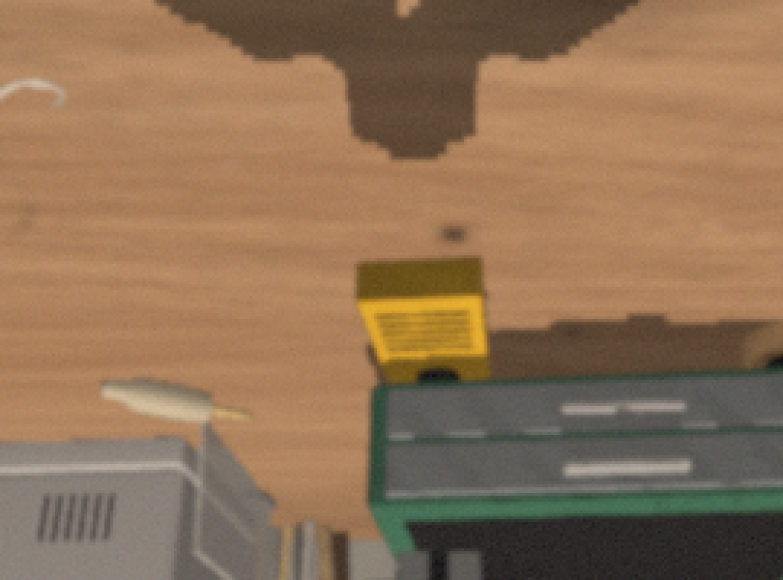

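The picture shows the wedge's back edge at (357–481, 262–297). The black foot at (438, 376) is centred on the wedge, and the chest corner at (375, 390) is in its place. Same view as before, so I'm handing in.

```bash
python3 -c "
from h import *
print(bot.finish_job())"
```

```text
the job is handed in; nothing more can be done
None
```

I pushed the wedge, thin end first, squarely under the hanging right front foot; a 19 N press over that foot sank only about 0.3 mm, the chest has not visibly shifted, and the job was handed in at about 38 s.

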